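Lock the air regulator at its two-stud setting

ROBOT

A 6-joint arm with a two-finger parallel gripper is mounted at the origin on a cart in front of the work surface, level with it; the furniture and walls round the work are solid. World frame = base frame: x ahead of the robot, y to its left, z up, the work surface at z = 0. Lengths are in m, angles in rad, forces in N, time in s.
With the tool pointing down it reaches from about 0.35 to 0.975 m from the base axis. Payload 4.9 kg.
Tool frame: the origin (TCP) lies at the very end of the fingers, on their centre line; the grasp point (between the pads) lies 19 mm behind it (ctrl.pinch_z is the distance from the TCP to the grasp point, in m); z points along the fingers, y is the direction in which the jaws open and shut (so a half turn about z gives the same grasp; the last joint's range is limited). The gripper opens to 85 mm and grips with 20 to 120 N. Pads are 22 mm wide; open, the fingers measure 114 mm over their backs; the gripper's body (76 mm by 85 mm) begins 54 mm behind the grasp point. The pads swing forward as they close: fully open they stand 13 mm farther back than shut.
Start: joints at [-1.351, 0.053, 1.613, -0, 1.476, -0.119], TCP at [0.208, -0.589, 0.231] pointing down, gripper open.
Joint ranges: [-3.01, 3.01], [-1.01, 2.22], [0.06, 2.58], [-1.02, 4.17], [0.09, 2.62], [-3.14, 3.14]. Speed limits (rad/s): [2.57, 2.57, 3.14, 3.14, 3.14, 3.14].

INTERFACE

Orientations are given as a rotation vector (axis times angle).
In Python, from station import ctrl gives the robot as it stands.
- The arm moves only by the tool carry_out, never from a script. Its argument "series" is a list of rows, each a list of 7 numbers: the shift along the world's x, y, z each as a share of 0.025 m, from -1 to 1, then the turn, a rotation vector about the world's x, y, z each as a share of 0.1 rad, from -1 to 1, then the opening, from 0 (shut) to 1 (fully open). A call has 1 to 12 rows; each row shifts and turns the commanded pose from where the row before left it; what a row does not reach is not made up. A row lasts 1/10 s, in which the tool goes at most 50 mm and 8.59 degrees, less where a joint would pass 70% of its speed; a pose out of reach is approached as far as the arm can. A call with a number of a shift or a turn outside -1 to 1 is refused whole. A call with a gripper value outside its range is refused whole. The fingers move at their own pace and stop on an object; "grip_force" is the grip in N (left out, the last holds). Time passes only in rows, so rows that do not move let the fingers close. It gives the time, the measured TCP pose, the force and the opening at its end, in the units of the state.
- ctrl.get_obs(): the state, without advancing time (a new reading comes with each control period).
- ctrl.get_image(name): name is "side" or "top"; returns a dict with "frame" (400x640x3 uint8, blue, green, red), "fx", "fy", "cx", "cy" (pixels), "k1" (the pictures are not rectified: a ray, as slopes to the right and down, at radius r is drawn at 1 + k1 r^2 times it, then the intrinsics apply), "R" (3x3) and "t" (3): a world point X has camera coordinates R X + t. Camera axes: x right, y down, z forward; pixel columns grow to the right and rows downward; lengths in m; the calibration is good to about 2 mm. A picture is of the moment at which its call begins. There is no depth.
- ctrl.finish_job(): hands the job in, once; it reports no verdict.
Trained networks look in a picture, given as the dict that the camera call returned (one of the last four; its "shot" number tells which), for a name from the list of things; names that differ only in an ending like _2 or _b are one class to them, and where a whole thing is asked for, a point or a joint stands for the part that bears it (a point fixed in the world has none). Each returns a list of dicts, best first, with "p" (0 to 1); they miss things now and then, are a little off and sometimes report something else, mostly with a low value. They report only what shows in the picture. A call takes as long as a camera call.
- ctrl.trace(picture, name): "mask" (400x640 bool, what is visible of it) and "rect" ([left, top, width, height] as shares, 0 to 1, of the picture: columns of its width, rows of its height, round what is visible of it).
- ctrl.mark_of(picture, name): "position" ([column, row] as shares, 0 to 1, of the picture: columns of its width, rows of its height: a listed point, or the origin of a listed thing).
The state is a dict: "t": time; "q": joint angles; "dq": joint speeds; "effort": joint torques, N m; "tool_pos": TCP position; "tool_rot": TCP orientation; "contact_force": force on the tool from outside, world axes, zero at the start; "wrist_torque": the same for the moment, N m; "opening": finger opening in m.
Only numpy, scipy, OpenCV 4.12 (cv2) and the standard library are available. Lean on these libraries where they do the work, as an engineer would, in place of code of your own. Each camera call takes 0.05 s, during which the arm holds its last target.

TASK

Turn the knob of the bench air regulator clockwise until its pointer is at the mark with two studs, then lock it there by pulling the knob straight up until it is fully out, and let go of it. The lock has lost motion: its slot comes a little past the mark, so feel for it with a light upward pull while easing the knob further round, and never pull or twist hard against the lock. Leave the tools and parts round it where they are.

Things in the scene. Friction and masses are not known exactly. Their poses are not given: they have to be found in the camera images.
- regulator: Air regulator bolted to the bench: grey block 78x78 mm, 52 high, on a dark flange 104x136 mm; gauge on its front, brass fitting on each side, on top a round bonnet (84 mm across) with an aluminium dial 85 mm above the bench. Origin on the bench under the knob's axis; z up; -x is the front (gauge) side, where the two-stud mark lies.
- lock_ring: Slotted ring hidden in the bonnet under the dial. Origin on the knob's axis, 65 mm above the bench; x points level from the axis to the two-stud mark; z up. From above, the one-stud mark is 0.9 rad counterclockwise, the three-stud mark 0.9 rad clockwise of it. A slot lies under each mark. It gives less than 1 mm; over 24 N of the key on it, pulling or twisting, damages it.
- two_mark (a point): The two-stud mark: two small raised black studs (5 mm across, side by side) and a short radial tick on the dial. The point lies midway between the two studs, at 35.5 mm from the knob's axis, at the height of the dial.
- knob_grip (a point): Centre of the knob's grip, on its axis: upright black bar 14 mm thick (pinch there), 45 long, 30 high, on a round skirt 45 mm across and 4 thick that turns 2 mm above the dial. The point is 12 mm below the bar's top and 18 mm above the skirt (109 mm above the bench with the knob in). x points along the bar to its pointed end, the pointer, which has a white line; z up.
- spindle (a joint): Turning angle of the knob in rad, growing clockwise seen from above: 0 with the pointer at the one-stud mark, 0.9 at the two-stud mark, 1.8 at the three-stud mark; stops at -0.6 and 2.4. It turns against a friction of about 0.06 N m and stays where it is left.
- knob (a joint): How far the knob is pulled up, in m: 0 in, 0.010 fully out. Slides against about 3 N friction, stays where left. A hidden key under it meets the ring after 3 mm of pull; only at a slot does it go on to a soft stop at 10 mm, locked against turning. The key trails the pointer: the two-stud slot comes 0.10 to 0.46 rad (spindle 1.00 to 1.36) past its mark; the key enters within about 0.035 rad.
- dapping_block: Bystander: loose steel cube of 45 mm with round hollows, to the right of the regulator. Origin at the centre of its underside.
- screwdriver: Bystander: loose screwdriver 157 mm long with an orange handle, lying to the left of the regulator. Origin under its middle.
- wax_lump: Bystander: loose lump of beeswax, 28 x 34 x 16 mm, behind the regulator. Origin at the centre of its underside.

How it is judged:
By the outcome, as a careful person would: the job done as asked, in the order asked, and still so for the second after the job is handed in, with the robot touching nothing.
It also fails if it takes over 64 s, if anything falls off the work surface, if the arm or the gripper's body presses on something with over 40 N, if the wrist force passes 120 N, or if a joint passes its speed limit or range.

## Working session

There is one attempt and no reset: what is moved stays moved. The work goes in short steps, Python scripts to look and compute and a tool call to move; the robot and the scene stay as the last step left them, time stands still between calls to the robot, and variables do not carry over. Pictures are saved under pics/ and viewed, and the job is handed in when it is done.

Besides the shell and the picture viewer there is one more tool, called after "Call:" as name([rows], argument=value, ...), one row to a line, values as JSON. carry_out: Moves the arm, as the interface text tells. Shift numbers are shares of 0.025 m and turn numbers shares of 0.1 rad, none past 1 either way. Its arguments: {"type":"object","properties":{"series":{"type":"array"},"grip_force":{"type":"number"}},"required":["series"]}

```bash
mkdir -p pics; ls; cat > h.py <<'E'
import numpy as np,cv2
from station import ctrl
def ray(im,px):
    u=(px[0]-im["cx"])/im["fx"];v=(px[1]-im["cy"])/im["fy"]
    rd=np.hypot(u,v);r=rd
    for _ in range(50): r=rd/(1+im["k1"]*r*r)
    s=r/rd if rd>0 else 1
    R=np.array(im["R"]);t=np.array(im["t"])
    return -R.T@t, R.T@np.array([u*s,v*s,1.])
def atz(im,px,z):
    c,d=ray(im,px);return c+d*(z-c[2])/d[2]
def proj(im,X):
    c=np.array(im["R"])@np.array(X)+np.array(im["t"]);u,v=c[0]/c[2],c[1]/c[2];f=1+im["k1"]*(u*u+v*v)
    return np.array([im["fx"]*u*f+im["cx"],im["fy"]*v*f+im["cy"]])
def tri(im1,p1,im2,p2):
    c1,d1=ray(im1,p1);c2,d2=ray(im2,p2)
    A=np.stack([d1,-d2],1);s=np.linalg.lstsq(A,c2-c1,rcond=None)[0]
    a,b=c1+d1*s[0],c2+d2*s[1];return (a+b)/2,np.linalg.norm(a-b)
E
python3 - <<'E'
from h import *
ims={n:ctrl.get_image(n) for n in("side","top")}
for n,im in ims.items():
    cv2.imwrite(f"pics/{n}0.png",im["frame"])
    print(n,im["fx"],im["k1"],-np.array(im["R"]).T@np.array(im["t"]))
    for nm,z in(("regulator",0),("two_mark",.085),("knob_grip",.109),("dapping_block",0),("screwdriver",0),("wax_lump",0)):
        r=ctrl.mark_of(im,nm)
        for k in r[:2]:
            p=np.array(k["position"])*[640,400];print(n,nm,round(k["p"],2),p.round(1),atz(im,p,z).round(4))
print(ctrl.get_obs(), ctrl.pinch_z)
E
```

```text
pics
side 515.2050853004736 0.045133898098036286 [0.17026349 0.8987111  0.74315503]
side regulator 0.73 [355.3 221.7] [0.4981 0.0351 0.    ]
side two_mark 0.65 [339.3 199.7] [0.5202 0.078  0.085 ]
side knob_grip 0.7 [399.5 192.8] [0.402  0.0341 0.109 ]
side knob_grip 0.57 [356.8 181.1] [0.4999 0.0299 0.109 ]
side dapping_block 0.72 [396.7 195. ] [ 0.4451 -0.1029  0.    ]
side screwdriver 0.86 [299.4 249.4] [0.5721 0.1721 0.    ]
side wax_lump 0.64 [338.4 198.2] [ 0.5699 -0.0327  0.    ]
top 402.0164375940802 -0.0024673604253734943 [0.49264369 0.10097061 0.92511047]
top regulator 0.65 [358.4 230.4] [0.4991 0.0271 0.    ]
top two_mark 0.75 [410.5 250.7] [ 0.4579 -0.0739  0.085 ]
top knob_grip 0.68 [365.  229.6] [0.5001 0.0225 0.109 ]
top dapping_block 0.83 [415.5 253.5] [ 0.4481 -0.1029  0.    ]
top dapping_block 0.69 [366.4 231.2] [0.4975 0.0088 0.    ]
top screwdriver 0.62 [295.7 199.3] [0.5692 0.1721 0.    ]
top wax_lump 0.74 [380.2 197.2] [ 0.576 -0.023  0.   ]
{'t': 0.7, 'q': array([-1.35099691e+00,  5.26941128e-02,  1.61285381e+00, -6.35289253e-06,
        1.47597574e+00, -1.19007380e-01]), 'dq': array([ 0.00067203, -0.000229  , -0.00125958, -0.00032243, -0.00249348,
        0.00187621]), 'effort': array([ 6.40765120e-04, -3.93555200e+01, -3.70366716e+01, -7.82183815e-05,
        4.09819431e-04,  1.48114037e-05]), 'tool_pos': array([ 0.20772226, -0.58947942,  0.23133486]), 'tool_rot': array([ 3.09655401e+00,  5.29643933e-01, -4.46198280e-06]), 'contact_force': array([0.88640539, 1.11279625, 0.49621717]), 'wrist_torque': array([-0.06153129, -0.02308253, -0.03833326]), 'opening': 0.0853751243438195} 0.0187
```

```bash
python3 - <<'E'
import cv2
s=cv2.imread("pics/side0.png");t=cv2.imread("pics/top0.png")
cv2.imwrite("pics/side0z.png",cv2.resize(s[120:270,260:440],None,fx=4.4,fy=4,interpolation=cv2.INTER_CUBIC)[:600,:800])
cv2.imwrite("pics/top0z.png",cv2.resize(t[170:290,290:430],None,fx=5,fy=5,interpolation=cv2.INTER_CUBIC))
E
```

```text
(no output)
```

View pics/top0z.png

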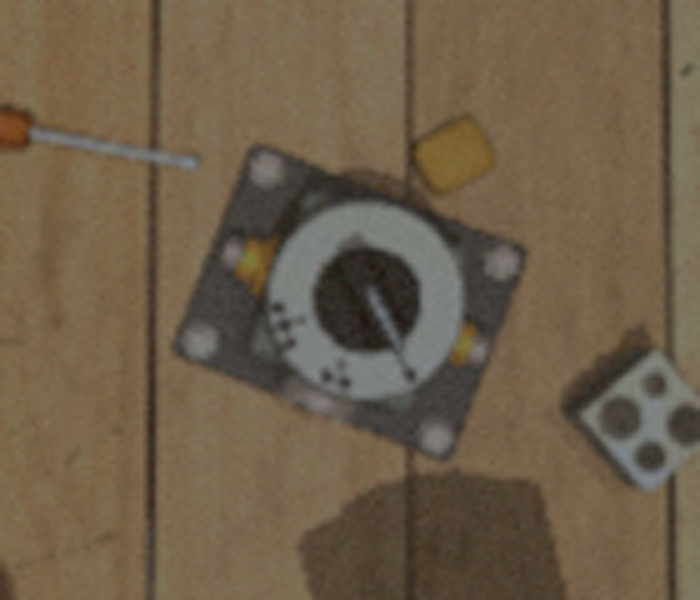

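View pics/side0z.png

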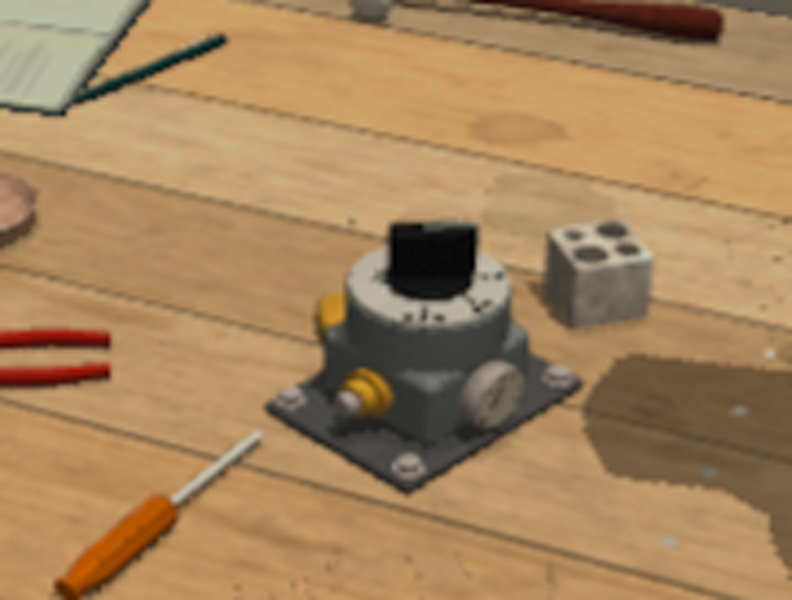

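View pics/top0.png

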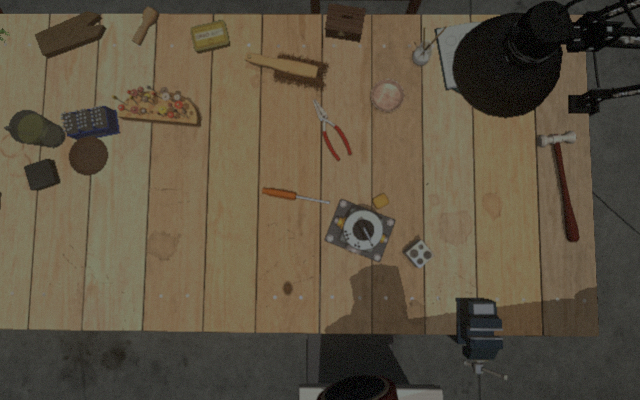

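View pics/side0.png

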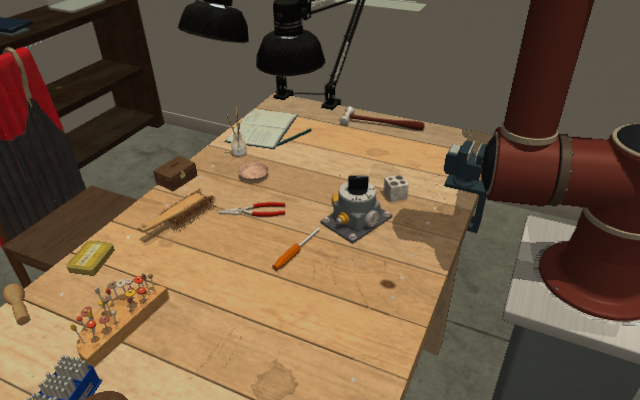

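```bash
cat > meas.py <<'E'
from h import *
def rect(im,z,c,half=.06,s=5000):  # px: col -> -y, row -> -x
    n=int(2*half*s);g=np.zeros((n,n,2),np.float32)
    for i in range(n):
        for j in range(n):
            g[i,j]=proj(im,[c[0]+half-i/s,c[1]+half-j/s,z])
    return cv2.remap(im["frame"],g,None,cv2.INTER_CUBIC)
E
python3 - <<'E'
from meas import *
ims=[ctrl.get_image("top") for _ in range(3)]
im=dict(ims[0]);im["frame"]=np.mean([i["frame"] for i in ims],0).astype(np.uint8)
import pickle;pickle.dump(im,open("top.pkl","wb"))
c=[.4995,.025]
a=rect(im,.085,c);b=rect(im,.121,c)
g=cv2.cvtColor(a,cv2.COLOR_BGR2GRAY)
m=(g>g.max()*.55).astype(np.uint8)
cs,_=cv2.findContours(m,cv2.RETR_EXTERNAL,cv2.CHAIN_APPROX_NONE)
k=max(cs,key=cv2.contourArea);(e,ax,an)=cv2.fitEllipse(k);print("dial",e,ax,"center",c[0]+.06-e[1]/5000,c[1]+.06-e[0]/5000)
# at each height
v=np.hstack([cv2.convertScaleAbs(a,alpha=1.8)[100:500,100:500],cv2.convertScaleAbs(b,alpha=1.8)[100:500,100:500]])
cv2.imwrite("pics/rect.png",v)
E
```

```text
dial (300.8908386230469, 370.9610595703125) (534.3306884765625, 590.1622924804688) center 0.4853077880859375 0.024821832275390615
```

View pics/rect.png

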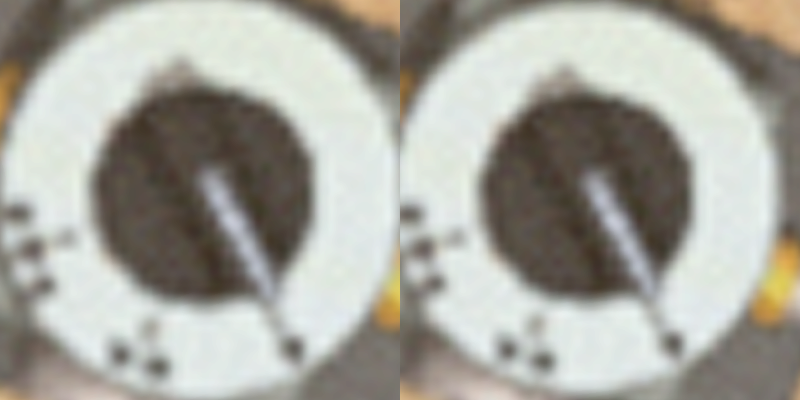

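Call:
carry_out([
  [0.2,0.5,0.8,0,0,0,1],
  [0.47,1,0.8,0,0,0.1,1],
  [0.47,1,0.8,0,0,0.1,1],
  [0.47,1,0.4,0,0,0.1,1],
  [0.47,1,0,0,0,0.1,1],
  [0.47,1,0,0,0,0.1,1],
  [0.47,1,0,0,0,0.1,1],
  [0.47,1,0,0,0,0.1,1],
  [0.47,1,0,0,0,0.1,1],
  [0.47,1,0,0,0,0.1,1],
  [0.47,1,0,0,0,0.1,1],
  [0.47,1,0,0,0,0.1,1],
])

```text
t: 2.05
tool_pos: [0.3423, -0.3009, 0.3015]
tool_rot: [3.062, 0.699, 0.0]
contact_force: [1.3, -0.4, -0.1]
opening: 0.0856
```

Call:
carry_out([
  [0.47,1,0,0,0,0.1,1],
  [0.47,1,0,0,0,0.1,1],
  [0.47,1,0,0,0,0,1],
  [0.47,1,0,0,0,0,1],
  [0.47,1,0,0,0,0,1],
  [0.47,1,0,0,0,0,1],
  [0.47,1,0,0,0,0,1],
  [0.47,1,0,0,0,0,1],
  [0.47,1,0,0,0,0,1],
  [0.47,1,0,0,0,0,1],
  [0.47,1,0,0,0,0,1],
  [0.3,0.5,0,0,0,0,1],
])

```text
t: 3.25
tool_pos: [0.4792, -0.0129, 0.3014]
tool_rot: [-3.055, -0.733, -0.0]
contact_force: [-0.4, -0.5, 0.2]
opening: 0.0854
```

Call:
carry_out([
  [0.4,0.75,0,0,0,0,1],
  [0.4,0.75,0,0,0,0,1],
  [0,0,-1,0,0,0,1],
  [0,0,-1,0,0,0,1],
  [0,0,-1,0,0,0,1],
  [0,0,-1,0,0,0,1],
  [0,0,-1,0,0,0,1],
  [0,0,-1,0,0,0,1],
  [0,0,-0.5,0,0,0,1],
  [0,0,0,0,0,0,1],
  [0,0,0,0,0,0,1],
])

```text
t: 4.35
tool_pos: [0.4993, 0.0228, 0.1397]
tool_rot: [3.055, 0.729, 0.002]
contact_force: [-0.4, -0.8, 0.3]
opening: 0.0853
```

```bash
python3 - <<'E'
from h import *
o=ctrl.get_obs();print(o["tool_pos"],o["tool_rot"],o["q"],o["contact_force"])
s=ctrl.get_image("side");cv2.imwrite("pics/s1.png",cv2.resize(s["frame"][100:250,260:460],None,fx=4,fy=4,interpolation=cv2.INTER_CUBIC))
E
```

```text
[0.49928554 0.02280983 0.13969341] [3.05530363e+00 7.29257734e-01 1.54952798e-03] [-1.03293214e-01 -1.77942157e-01  1.98969016e+00 -1.12767029e-04
  1.32876059e+00  9.98926022e-01] [-0.35981922 -0.81785692  0.31075288]
```

View pics/s1.png

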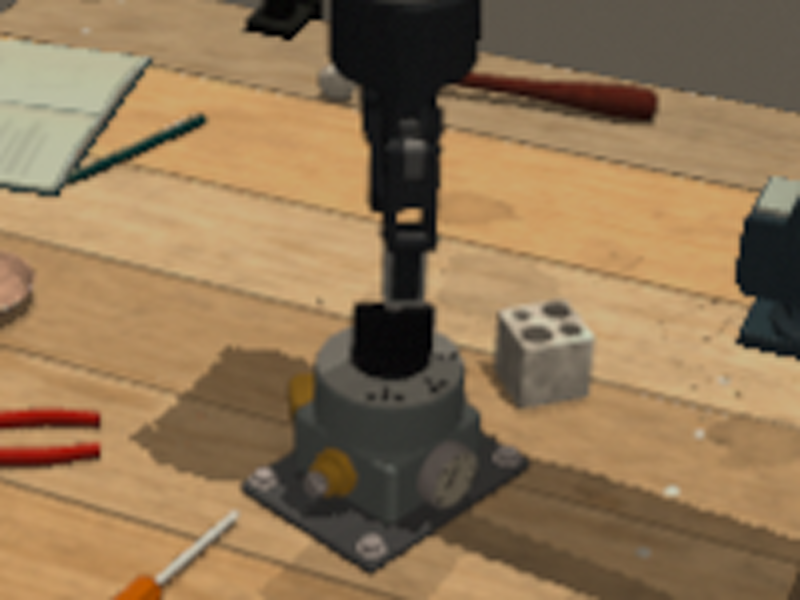

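Call:
carry_out([
  [0.03,0.09,-0.6,0,0,0,1],
  [0,0,-0.6,0,0,0,1],
  [0,0,-0.5,0,0,0,1],
  [0,0,0,0,0,0,1],
  [0,0,0,0,0,0,0.5],
  [0,0,0,0,0,0,0.35],
  [0,0,0,0,0,0,0.25],
], grip_force=25)

```text
t: 5.1
tool_pos: [0.5, 0.0252, 0.097]
tool_rot: [3.055, 0.729, 0.002]
contact_force: [-0.3, -0.0, -0.1]
opening: 0.044
```

Call:
carry_out([
  [0,0,0,0,0,0,0.2],
  [0,0,0,0,0,0,0.15],
  [0,0,0,0,0,0,0.1],
  [0,0,0,0,0,0,0.1],
  [0,0,0,0,0,0,0.1],
  [0,0,0,0,0,0,0.1],
], grip_force=25)

```text
t: 5.7
tool_pos: [0.4997, 0.0254, 0.0968]
tool_rot: [-3.056, -0.73, -0.001]
contact_force: [-1.5, 0.8, 5.4]
opening: 0.0136
```

Call:
carry_out([
  [0,0,0,0,0,0,0],
  [0,0,0,0,0,-0.5,0],
  [0,0,0,0,0,-1,0],
  [0,0,0,0,0,-1,0],
  [0,0,0,0,0,-0.5,0],
  [0,0,0,0,0,0,0],
], grip_force=35)

```text
t: 6.3
tool_pos: [0.4998, 0.0251, 0.0968]
tool_rot: [3.13, 0.265, 0.001]
contact_force: [-0.8, 0.4, 5.2]
opening: 0.0131
```

```bash
cat > st.py <<'E'
from h import *
from scipy.spatial.transform import Rotation as Ro
def st():
    o=ctrl.get_obs();M=Ro.from_rotvec(o["tool_rot"]).as_matrix()
    yaw=np.arctan2(M[1,0],M[0,0]);th=.9-(yaw+.367)
    print("t",round(o["t"],2),"pos",o["tool_pos"].round(4),"yaw",yaw.round(3),"spindle~",th.round(3),"F",o["contact_force"].round(1),"T",o["wrist_torque"].round(2),"op",round(o["opening"],4),"tz",M[:,2].round(3),"q6",o["q"][5].round(2))
E
python3 -c "
from st import *
st()"
```

```text
t 6.3 pos [0.4998 0.0251 0.0968] yaw 0.169 spindle~ 0.364 F [-0.8  0.4  5.2] T [ 0.05  0.25 -0.06] op 0.0131 tz [ 0.001 -0.    -1.   ] q6 1.3
```

Call:
carry_out([
  [0,0,0,0,0,-0.5,0],
  [0,0,0,0,0,-1,0],
  [0,0,0,0,0,-1,0],
  [0,0,0,0,0,-1,0],
  [0,0,0,0,0,-1,0],
  [0,0,0,0,0,-0.5,0],
  [0,0,0,0,0,-0.36,0],
  [0,0,0,0,0,0,0],
  [0,0,0,0,0,0,0],
])

```text
t: 7.2
tool_pos: [0.4998, 0.0247, 0.0968]
tool_rot: [3.088, -0.572, 0.001]
contact_force: [-1.3, -0.9, 5.9]
opening: 0.0132
```

```bash
python3 -c "
from st import *
st()
s=ctrl.get_image('side');cv2.imwrite('pics/s2.png',cv2.resize(s['frame'][120:240,300:440],None,fx=5,fy=5,interpolation=cv2.INTER_CUBIC))
s=ctrl.get_image('top');cv2.imwrite('pics/t2.png',cv2.convertScaleAbs(cv2.resize(s['frame'][170:290,290:430],None,fx=5,fy=5,interpolation=cv2.INTER_CUBIC),alpha=1.8))
"
```

```text
t 7.2 pos [0.4998 0.0247 0.0968] yaw -0.366 spindle~ 0.899 F [-1.3 -0.9  5.9] T [-0.24  0.27 -0.01] op 0.0132 tz [ 0.001 -0.001 -1.   ] q6 1.84
```

View pics/s2.png

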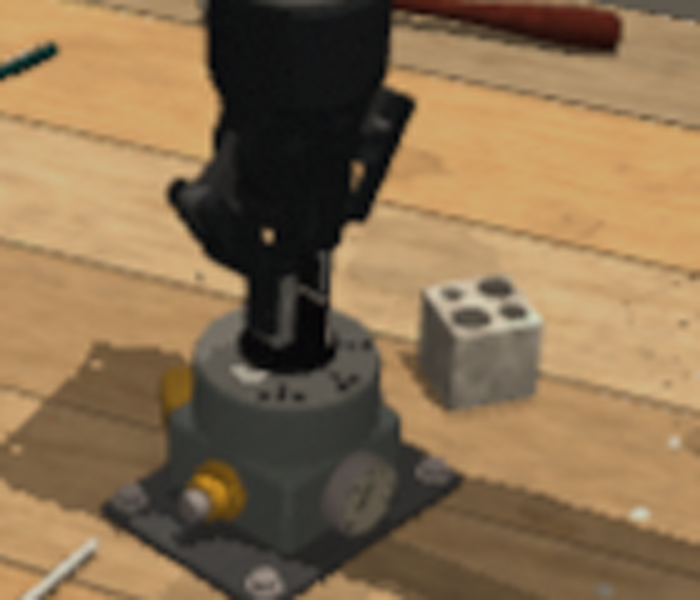

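View pics/t2.png

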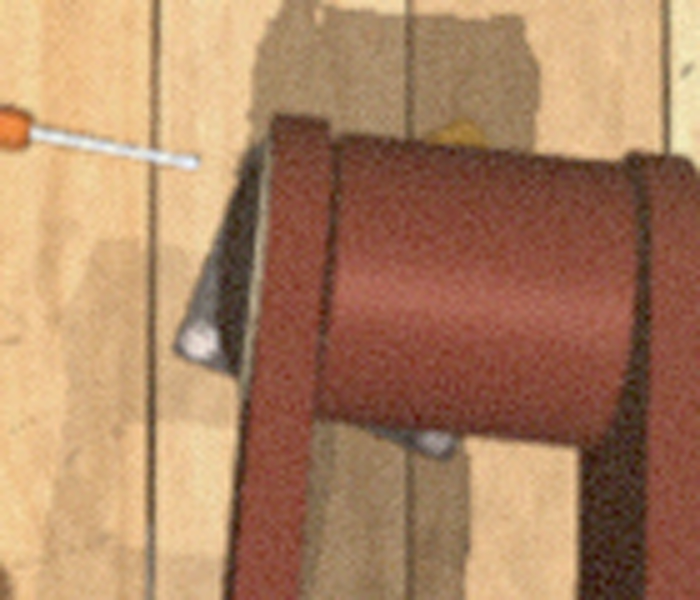

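Call:
carry_out([
  [0,0,0.04,0,0,-0.2,0],
  [0,0,0.04,0,0,-0.1,0],
  [0,0,0,0,0,0,0],
])

```text
t: 7.6
tool_pos: [0.4996, 0.0247, 0.0976]
tool_rot: [3.079, -0.62, 0.002]
contact_force: [5.5, -3.2, -4.5]
opening: 0.0132
```

```bash
python3 -c "
from st import *
st()"
```

```text
t 7.6 pos [0.4996 0.0247 0.0976] yaw -0.397 spindle~ 0.93 F [ 5.5 -3.2 -4.5] T [-0.55 -0.74 -0.03] op 0.0132 tz [ 0.001 -0.001 -1.   ] q6 1.87
```

Call:
carry_out([
  [0,0,0.02,0,0,0,0],
  [0,0,0,0,0,0,0],
])

```text
t: 7.8
tool_pos: [0.4996, 0.0247, 0.0981]
tool_rot: [3.079, -0.62, 0.001]
contact_force: [4.0, -2.9, -5.0]
opening: 0.0132
```

Call:
carry_out([
  [0,0,0.02,0,0,0,0],
  [0,0,0,0,0,0,0],
])

```text
t: 8.0
tool_pos: [0.4996, 0.0248, 0.0986]
tool_rot: [3.079, -0.619, 0.001]
contact_force: [3.8, -3.4, -3.4]
opening: 0.0132
```

Call:
carry_out([
  [0,0,0.02,0,0,0,0],
  [0,0,0,0,0,0,0],
])

```text
t: 8.2
tool_pos: [0.4996, 0.0247, 0.0991]
tool_rot: [3.079, -0.619, 0.001]
contact_force: [4.2, -3.6, -4.4]
opening: 0.0131
```

Call:
carry_out([
  [0,0,0.02,0,0,0,0],
  [0,0,0,0,0,0,0],
])

```text
t: 8.4
tool_pos: [0.4997, 0.0247, 0.0996]
tool_rot: [3.079, -0.62, 0.002]
contact_force: [4.2, -4.0, -5.3]
opening: 0.0134
```

Call:
carry_out([
  [0,0,0.02,0,0,0,0],
  [0,0,0,0,0,0,0],
])

```text
t: 8.6
tool_pos: [0.4996, 0.0248, 0.1]
tool_rot: [3.079, -0.62, 0.002]
contact_force: [4.5, -2.7, -3.5]
opening: 0.0132
```

Call:
carry_out([
  [0,0,0.02,0,0,0,0],
  [0,0,0,0,0,0,0],
])

```text
t: 8.8
tool_pos: [0.4996, 0.0247, 0.1002]
tool_rot: [3.079, -0.62, 0.002]
contact_force: [5.6, -3.5, -6.4]
opening: 0.013
```

Call:
carry_out([
  [0,0,0.02,0,0,0,0],
  [0,0,0,0,0,0,0],
])

```text
t: 9.0
tool_pos: [0.4996, 0.0248, 0.1002]
tool_rot: [3.079, -0.62, 0.002]
contact_force: [6.0, -3.3, -8.8]
opening: 0.0129
```

Call:
carry_out([
  [0,0,0,0,0,-0.2,0],
  [0,0,0,0,0,-0.2,0],
  [0,0,0,0,0,0,0],
])

```text
t: 9.3
tool_pos: [0.4995, 0.0247, 0.1002]
tool_rot: [3.066, -0.681, 0.002]
contact_force: [5.7, -3.0, -8.1]
opening: 0.0133
```

```bash
python3 -c "
from st import *
st()"
```

```text
t 9.3 pos [0.4995 0.0247 0.1002] yaw -0.437 spindle~ 0.97 F [ 5.7 -3.  -8.1] T [-0.64 -1.21  0.05] op 0.0133 tz [ 0.001 -0.001 -1.   ] q6 1.91
```

Call:
carry_out([
  [0,0,0,0,0,-0.15,0],
  [0,0,0,0,0,-0.15,0],
  [0,0,0,0,0,0,0],
])

```text
t: 9.6
tool_pos: [0.4996, 0.0247, 0.1002]
tool_rot: [3.055, -0.727, 0.002]
contact_force: [6.3, -3.9, -7.7]
opening: 0.0132
```

Call:
carry_out([
  [0,0,0,0,0,-0.15,0],
  [0,0,0,0,0,-0.15,0],
  [0,0,0,0,0,0,0],
])

```text
t: 9.9
tool_pos: [0.4995, 0.0247, 0.1002]
tool_rot: [3.044, -0.773, 0.002]
contact_force: [6.8, -3.2, -9.7]
opening: 0.0131
```

Call:
carry_out([
  [0,0,0,0,0,-0.15,0],
  [0,0,0,0,0,-0.15,0],
  [0,0,0,0,0,0,0],
])

```text
t: 10.2
tool_pos: [0.4995, 0.0247, 0.1003]
tool_rot: [3.032, -0.818, 0.002]
contact_force: [5.1, -3.8, -8.9]
opening: 0.0131
```

Call:
carry_out([
  [0,0,0,0,0,-0.15,0],
  [0,0,0,0,0,-0.15,0],
  [0,0,0,0,0,0,0],
])

```text
t: 10.5
tool_pos: [0.4996, 0.0246, 0.1008]
tool_rot: [3.019, -0.864, 0.002]
contact_force: [4.6, -4.3, -5.5]
opening: 0.0132
```

Call:
carry_out([
  [0,0,0,0,0,-0.12,0],
  [0,0,0,0,0,-0.12,0],
  [0,0,0,0,0,0,0],
])

```text
t: 10.8
tool_pos: [0.4996, 0.0246, 0.101]
tool_rot: [3.009, -0.9, 0.002]
contact_force: [4.3, -4.2, -5.2]
opening: 0.0135
```

```bash
python3 -c "
from st import *
st()"
```

```text
t 10.8 pos [0.4996 0.0246 0.101 ] yaw -0.581 spindle~ 1.114 F [ 4.3 -4.2 -5.2] T [-0.63 -0.78  0.04] op 0.0135 tz [ 0.001 -0.002 -1.   ] q6 2.05
```

Call:
carry_out([
  [0,0,0.02,0,0,0,0],
  [0,0,0.02,0,0,0,0],
  [0,0,0,0,0,0,0],
])

```text
t: 11.1
tool_pos: [0.4996, 0.0246, 0.1021]
tool_rot: [3.009, -0.9, 0.002]
contact_force: [4.0, -3.0, -4.6]
opening: 0.0134
```

```bash
python3 -c "
from st import *
st()"
```

```text
t 11.1 pos [0.4996 0.0246 0.1021] yaw -0.581 spindle~ 1.114 F [ 4.  -3.  -4.6] T [-0.61 -0.71  0.01] op 0.0134 tz [ 0.001 -0.002 -1.   ] q6 2.05
```

Call:
carry_out([
  [0,0,0.03,0,0,0,0],
  [0,0,0.03,0,0,0,0],
  [0,0,0.03,0,0,0,0],
  [0,0,0.03,0,0,0,0],
  [0,0,0.03,0,0,0,0],
  [0,0,0,0,0,0,0],
])

```text
t: 11.7
tool_pos: [0.4995, 0.0246, 0.1058]
tool_rot: [3.009, -0.9, 0.001]
contact_force: [3.8, -4.0, -3.5]
opening: 0.0132
```

```bash
python3 -c "
from st import *
st()"
```

```text
t 11.7 pos [0.4995 0.0246 0.1058] yaw -0.581 spindle~ 1.114 F [ 3.8 -4.  -3.5] T [-0.61 -0.69  0.01] op 0.0132 tz [ 0.    -0.001 -1.   ] q6 2.05
```

Call:
carry_out([
  [0,0,0.02,0,0,0,0],
  [0,0,0.02,0,0,0,0],
  [0,0,0,0,0,0,0],
])

```text
t: 12.0
tool_pos: [0.4996, 0.0246, 0.1068]
tool_rot: [3.009, -0.9, 0.001]
contact_force: [3.8, -2.8, -4.4]
opening: 0.0133
```

Call:
carry_out([
  [0,0,0.02,0,0,0,0],
  [0,0,0,0,0,0,0],
])

```text
t: 12.2
tool_pos: [0.4995, 0.0246, 0.107]
tool_rot: [3.009, -0.9, 0.001]
contact_force: [4.0, -4.0, -5.1]
opening: 0.0134
```

Call:
carry_out([
  [0,0,0.02,0,0,0,0],
  [0,0,0,0,0,0,0],
])

```text
t: 12.4
tool_pos: [0.4995, 0.0246, 0.1071]
tool_rot: [3.009, -0.9, 0.002]
contact_force: [5.4, -2.5, -7.3]
opening: 0.0134
```

Call:
carry_out([
  [0,0,0.02,0,0,0,0],
  [0,0,0.01,0,0,0,0],
  [0,0,0,0,0,0,0],
])

```text
t: 12.7
tool_pos: [0.4993, 0.0247, 0.1072]
tool_rot: [3.009, -0.9, 0.002]
contact_force: [6.7, -3.8, -10.9]
opening: 0.0132
```

```bash
python3 -c "
from st import *
st()"
```

```text
t 12.7 pos [0.4993 0.0247 0.1072] yaw -0.581 spindle~ 1.114 F [  6.7  -3.8 -10.9] T [-0.62 -1.37  0.05] op 0.0132 tz [ 0.001 -0.001 -1.   ] q6 2.05
```

Call:
carry_out([
  [0,0,0,0,0,0,0.3],
  [0,0,0,0,0,0,0.5],
  [0,0,0,0,0,0,0.8],
  [0,0,0,0,0,0,0.8],
  [0,0,0,0,0,0,0.8],
  [0,0,0.3,0,0,0,0.8],
  [0,0,0.6,0,0,0,0.8],
  [0,0,1,0,0,0,0.8],
  [0,0,1,0,0,0,0.8],
  [0,0,1,0,0,0,0.8],
  [0,0,1,0,0,0,0.8],
])

```text
t: 13.8
tool_pos: [0.4997, 0.0253, 0.2346]
tool_rot: [-3.01, 0.9, -0.003]
contact_force: [0.3, -0.4, 0.2]
opening: 0.0683
```

Call:
carry_out([
  [0,0,1,0,0,0,0.8],
  [0,0,1,0,0,0,0.8],
  [-0.3,-1,0.5,0,0,0,0.8],
  [-0.47,-1,0,0,0,0,0.8],
  [-0.47,-1,0,0,0,0,0.8],
  [-0.47,-1,0,0,0,0,0.8],
  [-0.47,-1,0,0,0,0,0.8],
  [-0.47,-1,0,0,0,0,0.8],
  [-0.47,-1,0,0,0,0,0.8],
  [-0.47,-1,0,0,0,0,0.8],
  [-0.47,-1,0,0,0,0,0.8],
  [-0.47,-1,0,0,0,0,0.8],
])

```text
t: 15.0
tool_pos: [0.3857, -0.2257, 0.2961]
tool_rot: [3.009, -0.9, 0.003]
contact_force: [-0.3, -0.0, -0.1]
opening: 0.0685
```

Call:
carry_out([
  [-0.47,-1,0,0,0,0,0.8],
  [-0.47,-1,0,0,0,0,0.8],
  [-0.47,-1,0,0,0,0,0.8],
  [-0.3,-0.6,0,0,0,0,0.8],
  [0,0,0,0,0,0,0.8],
  [0,0,0,0,0,0,0.8],
])

```text
t: 15.6
tool_pos: [0.3436, -0.3146, 0.2954]
tool_rot: [3.009, -0.901, 0.002]
contact_force: [0.2, 0.3, -0.1]
opening: 0.0685
```

```bash
python3 - <<'E'
from st import *
from meas import rect
st()
s=ctrl.get_image('side');cv2.imwrite('pics/s3.png',cv2.resize(s['frame'][120:270,260:440],None,fx=4.4,fy=4,interpolation=cv2.INTER_CUBIC))
t=ctrl.get_image('top');a=rect(t,.085,[.4995,.025]);b=rect(t,.131,[.4995,.025])
cv2.imwrite('pics/t3.png',cv2.convertScaleAbs(np.hstack([a,b])[100:500][:, list(range(100,500))+list(range(700,1100))],alpha=1.8))
cv2.imwrite('pics/t3f.png',t['frame'])
E
```

```text
t 15.6 pos [ 0.3436 -0.3146  0.2954] yaw -0.582 spindle~ 1.115 F [ 0.2  0.3 -0.1] T [-0.06 -0.05 -0.  ] op 0.0685 tz [ 0.001 -0.001 -1.   ] q6 1.25
```

View pics/s3.png

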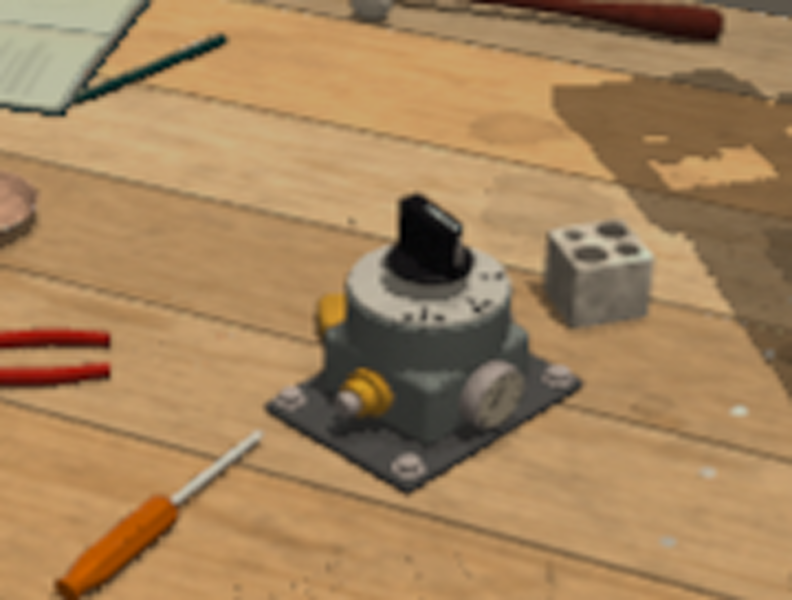

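View pics/t3.png

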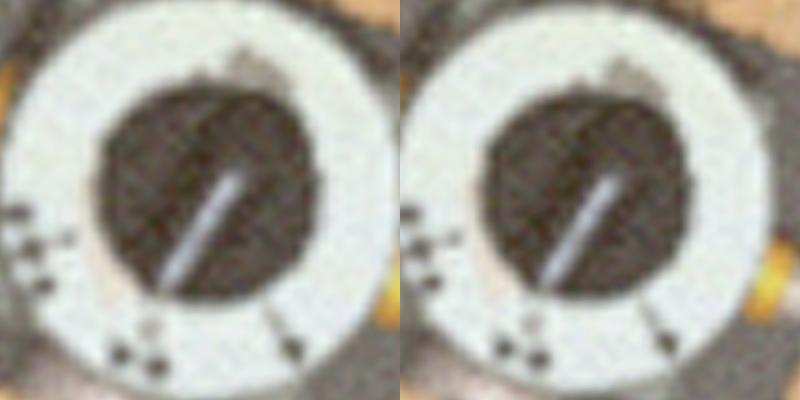

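View pics/t3f.png

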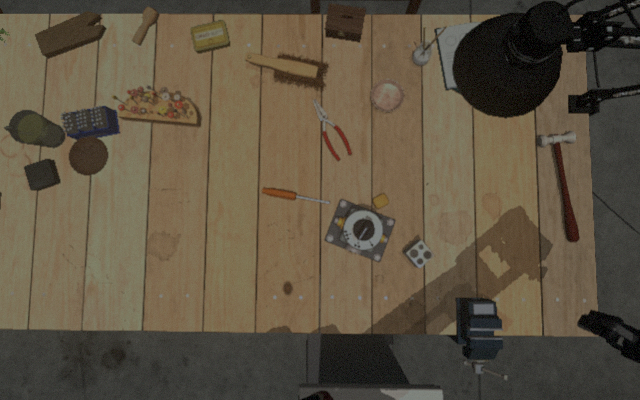

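The knob stands proud of the dial with a visible gap under its skirt. The pointer is about 0.2 rad past the two-stud mark, inside the slot range, and the parts around it look undisturbed.

```bash
python3 -c "
from h import *
print(ctrl.finish_job())"
```

```text
the job is handed in; nothing more can be done
None
```

The knob is turned clockwise to the two-stud mark, locked fully out, and released. I handed the job in at about 15.7 s of the 64 s allowed.

- **Turn:** I turned the knob to the mark (spindle about 0.90, by gripper angle against the marks measured in the top picture).
- **Finding the slot:** I pulled up lightly until the key met the ring at 3 mm, with 8–10 N at the wrist, about 3 N of it knob friction. I then eased the knob round until the pull went slack at about 1.09. The final angle is about 1.11, inside the 1.00 to 1.36 slot range.
- **Pull:** The knob came up about 10 mm in all at 4–5 N and met the stop, where I pulled to at most 11 N. The highest wrist force I read was well under the 24 N ring limit.
- **After letting go:** The pictures show the skirt clearly lifted off the dial and the pointer just past the two-stud mark. The block, screwdriver and wax look unmoved by eye. The arm is clear and its force readings are near zero.

- **Not tested:** I did not twist the knob afterwards to test the lock. That it is locked rests on the upward travel and the stop.
- **Readings that disagreed:** Early on, two network detections of the two-stud mark and one of the knob grip were wrong. I measured the marks from the rectified top picture instead. There the angle between the one-stud and two-stud marks came out at 51.6°, matching the given 0.9 rad.

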